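Tip up and take off the flush lid of the tea box under the shelf

ROBOT

A 7-joint arm with a two-finger parallel gripper is mounted at the origin on the work surface. World frame = base frame: x ahead of the robot, y to its left, z up, the work surface at z = 0. Lengths are in m, angles in rad, forces in N, time in s.
With the tool pointing down it reaches from about 0.425 to 0.95 m from the base axis. Payload 4.7 kg.
Tool frame: the origin (TCP) lies midway between the tips of the shut fingers; the grasp point (between the pads) lies 19 mm behind it; z points along the fingers, y is the direction in which the jaws open and shut (so a half turn about z gives the same grasp; the last joint's range is limited). The gripper opens to 85 mm and grips with 20 to 120 N. Pads are 22 mm wide; open, the fingers measure 114 mm over their backs; the gripper's body (76 mm by 85 mm) begins 54 mm behind the grasp point. The pads swing forward as they close: fully open they stand 13 mm farther back than shut.
Start: joints at [-1.369, 0.469, -0.049, 1.532, 0.024, 1.141, -0.082], TCP at [0.154, 0.657, 0.231] pointing down, gripper open.
Joint ranges: [-2.59, 2.59], [-0.33, 1.99], [-1.39, 1.29], [0.1, 2.45], [-1.04, 4.18], [0.21, 1.99], [-2.66, 2.66]. Speed limits (rad/s): [2.57, 2.57, 3.14, 3.14, 3.14, 3.14, 3.14].

INTERFACE

Orientations are given as [roll, pitch, yaw] about the fixed x, y, z axes, in that order (R = Rz(yaw) Ry(pitch) Rx(roll)).
In Python, from workcell import * gives the robot as it stands.
- The arm moves only by the shell command python3 -m inch 'ROWS' [FORCE]. ROWS is JSON, a list of rows, each an object of numbers: "jaw": the gripper's target within -1 to 1 (shut at 1, half-way at 0, fully open at -1); "dx", "dy", "dz": the shift along the tool's x, y, z in cm; "wx", "wy", "wz": the turn, a rotation vector about the tool's x, y, z in rad. A call has exactly 8 rows; each row is the pose to reach, as a shift and turn from the pose measured when the call began, along the tool's axes at that moment; what a row does not reach only later rows make up. A row lasts 1/8 s, in which the tool goes at most 62.5 mm and 10.7 degrees, less where a joint would pass 70% of its speed; a pose out of reach is approached as far as the arm can. A call with a gripper value outside its range is refused whole. The fingers move at their own pace and stop on an object; FORCE is the grip in N (left out, the last holds). Time passes only in rows, so rows that repeat a pose let the fingers close, or fill a call up. It gives the time, the measured TCP pose, the force and the opening at its end, in the units of the state.
- state(): the state, without advancing time (a new reading comes with each control period).
- camera(name): name is "scene" or "top"; returns (picture, depth): 480x640x3 uint8, red, green, blue; 480x640 float32, m along the optical axis (not along the pixel's ray), 0 where there is no reading.
- camera_info(name): a dict with "fx", "fy", "cx", "cy" (pixels), "view" (4x4, takes a point from world to camera coordinates). Camera axes: x right, y up, looking along -z (the intrinsics and any distortion apply to the point x, -y, -z); pixel columns grow to the right and rows downward; lengths in m; the calibration is good to about 2 mm. A picture is of the moment at which its call begins. camera_info takes no time and is no camera call.
- close_job(): hands the job in, once; it reports no verdict.
The state is a dict: "time": time; "q": joint angles; "joint_velocities": joint speeds; "joint_efforts": joint torques, N m; "ee_pos": TCP position; "orientation": TCP orientation; "contact_force": force on the tool from outside, world axes, zero at the start; "moment": the same for the moment, N m; "gripper_width": opening from 0.0 (shut) to 1.0 (fully open).
Only numpy, scipy, OpenCV 4.12 (cv2) and the standard library are available. Lean on these libraries where they do the work, as an engineer would, in place of code of your own. Each camera call takes 0.05 s, during which the arm holds its last target.

TASK

The tea box half under the wire shelf is to be refilled. Press down the back end of its flush lid, under the shelf, so that the front end tips up; then take the lid by the raised end, draw it out from under the shelf and lay it right way up, well on the serving board, without dropping it. Leave everything else standing where it is.

Things in the scene. Friction and masses are not known exactly. Their poses are not given: they have to be found in the camera images.
- box: Open bamboo tea box, light wood, fixed, 175 mm long (x), 78 wide (y), 100 high. Origin on the counter under the middle of the closed lid; x points to its back end, under the shelf. Outside it runs from x = -85 to +90 mm; walls 8 mm, opening 62 mm wide. Inside are a ledge under the lid's front end, a saddled crossbar at x = 4 mm and, at the back, a stop 53 mm above the counter.
- lid: Loose flat lid of darker wood, 0.1 kg, 150 mm long (x, to the back), 58 wide (y), 12 thick, no knob; its top lies flush with the box's rim, 100 mm above the counter. Origin in the middle of the plate's underside, z up. A cross rib under x = 4 mm, 14 mm deep, is its rocking point and rests loose in the box. Laid on a flat place it leans on the rib and one end, about 12 degrees off level.
- lid_front (a point): Middle of the top edge of the lid's front end (nearer the robot), the lid's x = -75 mm. It cannot be pressed down. Once tipped it stands about 34 mm above the rim and both 12 mm thick side edges near it are free to be pinched, 58 mm apart; the lid then lifts straight out.
- lid_back (a point): Middle of the top edge of the lid's back end, under the shelf, the lid's x = +75 mm. A round thumb mark 30 mm across is centred 27 mm in front of it.
- lid_press (a point): Point on top of the lid where to press, the lid's x = +40 mm. Pressed anywhere from 12 mm in front of it to 25 mm behind it (1 N is enough; nearer the rib it binds), the lid rocks 28 degrees until its back end meets the stop. This point then has sunk 19 mm and moved 6 mm back; past half of that the lid goes over by itself and stays tipped.
- riser: White wire shelf on U-shaped wire legs at its two sides (y = +-226 mm), fixed. Deck 200 mm deep (x), 460 wide (y), underside 245 and top 253 mm above the counter, wires too close for a finger. Origin on the counter under the deck's middle; front edge at x = -100 mm, 22 to 28 mm behind the middle of the lid; the back end is covered with 145 mm of room above.
- board: Wooden serving board, fixed to the counter, 260 mm long (x), 180 mm wide (y), 18 mm thick, with a short 45 mm wide handle beyond its -x end. Origin on the counter under the middle of the 260 x 180 mm part. It lies to the left or the right of the box.
- books: Two cookbooks stacked flat, 230 x 170 mm, 50 mm high. Bystander. Origin under the middle.
- jar_low: Glass clip-top jar of nuts, 90 mm across, 100 mm high, under the shelf beside the box. Bystander. Origin under the middle.
- jar_top: Glass clip-top jar, 90 mm across, 95 mm high, on the wire shelf. Bystander. Origin under the middle.
- bowl: Small blue bowl, 100 mm across, 45 mm high, on the wire shelf. Bystander. Origin under the middle.
- mill: Dark wooden pepper mill, 72 mm across, 146 mm high, under the shelf on the box's other side. Bystander. Origin under the middle.
- spoon: Wooden spoon, 200 mm long, lying flat in front of the box. Bystander. Origin under the middle.
Not all that is in view belongs to the job. Leave any red look-alike of the lid alone.

How it is judged:
On the way:
1. the lid is tipped in the box: back end pressed at least 17 mm below the rim, front end at least 18 mm above it (z of lid_front in the frame of box above 0.118 m and z of lid_back in the frame of box below 0.083 m and x of lid_back in the frame of box above 0.02 m), for 0.2 s.
At the end, for the whole second after the job is handed in: The lid lies at rest on the serving board, released, right way up (within 31 degrees of level), its middle over the board and at least 20 mm inside the board's edges (x of lid in the frame of board between -0.11 and 0.11 m and y of lid in the frame of board between -0.07 and 0.07 m and z of lid in the frame of board below 0.06 m and contact force between lid and board above 0.2 N and angle between lid's own z axis and vertical below 0.55 rad and linear speed of lid below 0.02 m/s and angular speed of lid below 0.2 rad/s); the robot touches nothing.
It fails at once if the lid is dropped (it moves at over 0.75 m/s, a free fall of about 30 mm, while no finger touches it) (linear speed of lid above 0.75 m/s and contact force between the fingers and lid below 0.01 N).
It fails at once if a bystander is shifted by more than 30 mm (distance of any of books, jar_low, jar_top, mill, spoon, bowl from where it was at the start of the episode above 0.03 m).
It also fails if it takes over 64 s, if anything falls off the work surface, if the arm or the gripper's body presses on something with over 40 N, if the wrist force passes 120 N, or if a joint passes its speed limit or range.

## Working session

There is one attempt and no reset: what is moved stays moved. The work goes in short steps, Python scripts to look and compute and a shell command to move; the robot and the scene stay as the last step left them, time stands still between calls to the robot, and variables do not carry over. Pictures are saved under pics/ and viewed, and the job is handed in when it is done.

```bash
mkdir -p pics; ls; python3 - <<'E'
from workcell import *
import cv2,numpy as np
for n in ("scene","top"):
    p,d=camera(n); cv2.imwrite(f"pics/{n}0.png",p[:,:,::-1]); np.save(f"pics/{n}0.npy",d); i=camera_info(n); print(n,i)
s=state(); print(s)
E
```

```text
pics
scene {'fx': 508.10644397736297, 'fy': 508.10644397736297, 'cx': 318.42067991595246, 'cy': 246.81838469201858, 'view': array([[ 0.97917398,  0.20293836,  0.00586008, -0.61042015],
       [-0.19515572,  0.9328811 ,  0.30273273, -0.03195197],
       [ 0.05596932, -0.29757164,  0.95305748, -1.42149902],
       [ 0.        ,  0.        ,  0.        ,  1.        ]])}
top {'fx': 589.4732267300393, 'fy': 589.4732267300393, 'cx': 322.91336217629174, 'cy': 238.44434003512495, 'view': array([[ 4.37065043e-02, -9.99044396e-01,  1.88804487e-04,
         8.81773274e-02],
       [ 9.77352296e-01,  4.27966780e-02,  2.07246071e-01,
        -6.38333675e-01],
       [-2.07056106e-01, -8.87347278e-03,  9.78288828e-01,
        -1.53811769e+00],
       [ 0.00000000e+00,  0.00000000e+00,  0.00000000e+00,
         1.00000000e+00]])}
{'time': 0.1, 'q': array([-1.3688991 ,  0.46938213, -0.04862669,  1.53356058,  0.02411243,
        1.14098462, -0.08226077]), 'joint_velocities': array([-6.01547372e-07, -3.02295857e-04, -3.74508015e-05, -3.01500724e-03,
       -7.52854708e-04, -9.53180230e-05, -1.58275114e-03]), 'joint_efforts': array([ 5.90373456e-04, -5.11515677e+01, -4.69472946e-02, -2.38389713e+01,
        1.07730881e-02,  4.37337236e-03, -1.43072174e-05]), 'ee_pos': array([0.15426164, 0.65660831, 0.23035794]), 'orientation': array([-3.13984502e+00,  5.64279561e-05,  2.91089693e+00]), 'contact_force': array([0.0804032 , 0.74880921, 0.41412144]), 'moment': array([-0.01677272, -0.00681328,  0.02906191]), 'gripper_width': 1.0010826319249058}
```

View pics/scene0.png

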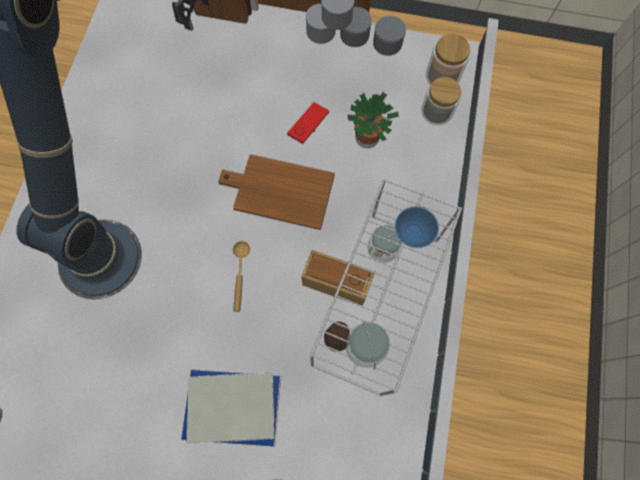

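View pics/top0.png

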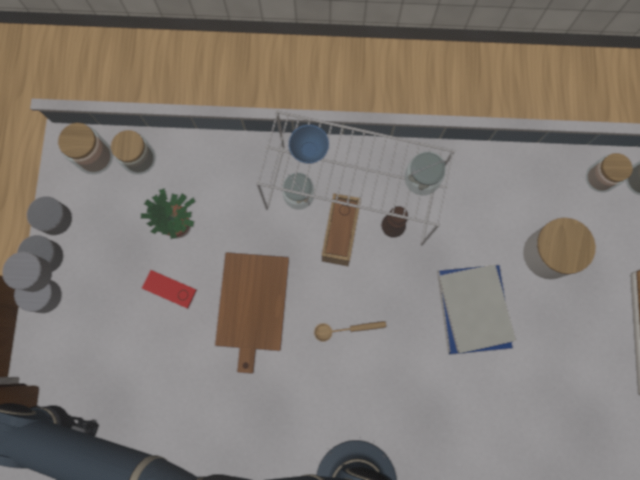

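The scene picture shows the box at about (338,277) with its far end under the shelf. The board is at (285,190), the spoon at (240,275), and the red decoy at (308,122). In the top view the box is at (341,230), the board at (253,300), the low jar at (298,190) and the mill at (395,222). Next I'll zoom in and measure.

```bash
cat > h.py <<'E'
from workcell import *
import cv2,numpy as np
def info(n):
    i=camera_info(n); return i,np.linalg.inv(i["view"])
def px2w(n,u,v,d):
    i,V=info(n); u=np.asarray(u,float);v=np.asarray(v,float);d=np.asarray(d,float)
    c=np.stack([(u-i["cx"])/i["fx"]*d,-(v-i["cy"])/i["fy"]*d,-d,np.ones_like(d)],-1); return (c@V.T)[...,:3]
def ray_z(n,u,v,z):
    a=px2w(n,u,v,1.0);o=np.linalg.inv(camera_info(n)["view"])[:3,3]; return o+(a-o)*((z-o[2])/(a[2]-o[2]))
def w2px(n,P):
    i=camera_info(n);P=np.atleast_2d(P);c=np.c_[P,np.ones(len(P))]@i["view"].T
    return np.c_[i["cx"]+i["fx"]*c[:,0]/-c[:,2], i["cy"]-i["fy"]*c[:,1]/-c[:,2]]
def cloud(n,d):
    v,u=np.mgrid[:480,:640]; return px2w(n,u,v,d)
E
python3 - <<'E'
from h import *
a=cv2.imread("pics/scene0.png");b=cv2.imread("pics/top0.png")
cv2.imwrite("pics/sz.png",cv2.resize(a[220:380,280:480],None,fx=4,fy=4,interpolation=cv2.INTER_CUBIC)[:600,:800])
cv2.imwrite("pics/tz.png",cv2.resize(b[120:270,250:450],None,fx=4,fy=4,interpolation=cv2.INTER_CUBIC))
P=cloud("top",np.load("pics/top0.npy")); 
for n in("top","scene"):
    P=cloud(n,np.load(f"pics/{n}0.npy"))
    for lo,hi in((.09,.11),(.24,.26)):
        m=(P[...,2]>lo)&(P[...,2]<hi)&(P[...,0]>.4)&(P[...,0]<.95)&(abs(P[...,1])<.4)
        Q=P[m]; print(n,lo,len(Q))
        k,l,st,c=cv2.connectedComponentsWithStats(m.astype(np.uint8))
        for j in range(1,k):
            if st[j,4]>60:
                R=P[l==j]; r=cv2.minAreaRect((R[:,:2]*1000).astype(np.float32)); print(st[j],r,np.median(R[:,2]), cv2.boxPoints(r).round().tolist())
E
```

```text
top 0.09 2274
[283 173  12  17 129] ((784.2026977539062, 217.41184997558594), (24.052658081054688, 49.578590393066406), 77.03170013427734) 0.09949750415697589 [[757.0, 211.0], [806.0, 200.0], [811.0, 224.0], [763.0, 235.0]]
[292 172  14  21 187] ((781.9224243164062, 187.88621520996094), (27.249155044555664, 56.064144134521484), 80.2889404296875) 0.10004903926545627 [[752.0, 179.0], [807.0, 170.0], [812.0, 197.0], [757.0, 206.0]]
[303 176   9  18 104] ((775.3621826171875, 161.88868713378906), (19.63673210144043, 49.12152862548828), 79.78793334960938) 0.09858443745304546 [[749.0, 157.0], [798.0, 148.0], [801.0, 167.0], [753.0, 176.0]]
[283 191  25  10 127] ((740.123291015625, 198.62432861328125), (67.01351165771484, 19.36273956298828), 78.60918426513672) 0.09781706442129101 [[724.0, 168.0], [743.0, 164.0], [756.0, 230.0], [737.0, 233.0]]
[ 321  202   38   60 1506] ((650.1084594726562, 71.52484893798828), (77.78919219970703, 151.27764892578125), 81.77351379394531) 0.0996618952438032 [[570.0, 44.0], [719.0, 22.0], [731.0, 99.0], [581.0, 121.0]]
top 0.24 2533
[ 256  111  198  116 2351] ((
[... 1376 characters left out ...]
[[676.0, 41.0], [728.0, 32.0], [733.0, 60.0], [681.0, 70.0]]
[340 286  27  14 135] ((707.3101806640625, 25.499208450317383), (12.855097770690918, 69.11557006835938), 79.95162963867188) 0.09958988250990575 [[672.0, 25.0], [740.0, 13.0], [742.0, 26.0], [674.0, 38.0]]
scene 0.24 3040
[ 310  178  152  215 2864] ((777.02197265625, 39.798614501953125), (459.4864807128906, 200.49566650390625), 79.1623764038086) 0.2525744657149288 [[635.0, -167.0], [832.0, -205.0], [919.0, 247.0], [722.0, 284.0]]
[404 223  20  19 161] ((816.8233642578125, 159.2161102294922), (42.57682418823242, 40.65736389160156), 44.30525207519531) 0.25818173089126906 [[787.0, 159.0], [816.0, 130.0], [846.0, 160.0], [818.0, 189.0]]
```

View pics/sz.png

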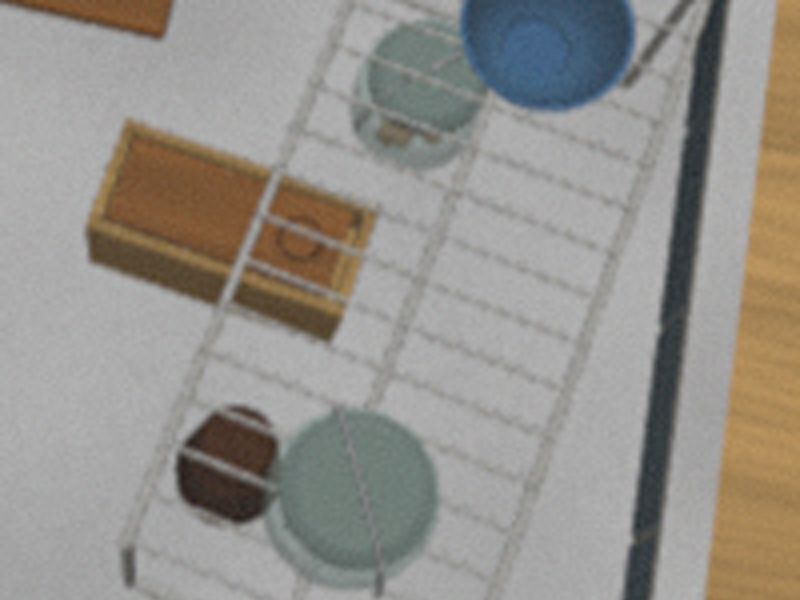

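View pics/tz.png

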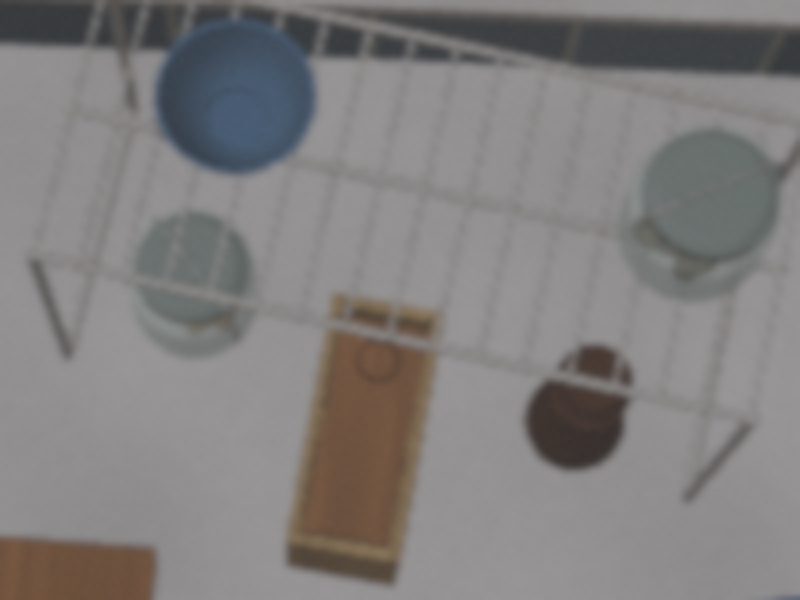

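The zoomed views show the lid with its thumb mark under the shelf's front wire: (300,238) in the scene crop, (378,362) in the top crop. From depth, the box sits near (0.658, 0.068) with yaw about -0.145. Next I'll fit the box more precisely and get the board and its neighbours.

```bash
cat >> h.py <<'E'
from scipy.spatial.transform import Rotation as Ro
def delta(pos,R):
    s=state();R0=Ro.from_euler('xyz',s["orientation"]);
    print("t",round(s["time"],2),"now",s["ee_pos"].round(4),s["orientation"].round(3),"q",s["q"].round(2),"F",s["contact_force"].round(1),"w",round(s["gripper_width"],3))
    print("d cm",(R0.inv().apply(np.array(pos)-s["ee_pos"])*100).round(2),"w",(R0.inv()*R).as_rotvec().round(3))
def tool(yaw,tilt): # tilt>0: tips point toward box back
    return Ro.from_euler('xyz',[np.pi,0,yaw])*Ro.from_rotvec([0,-tilt,0])
E
python3 - <<'E'
from h import *
from scipy.optimize import minimize
B={}
for n in("top","scene"):
    P=cloud(n,np.load(f"pics/{n}0.npy"));img=cv2.imread(f"pics/{n}0.png")
    hsv=cv2.cvtColor(img,cv2.COLOR_BGR2HSV)
    # box
    m=(P[...,2]>.09)&(P[...,2]<.11)&(np.hypot(P[...,0]-.65,P[...,1]-.07)<.13)
    k,l,st,c=cv2.connectedComponentsWithStats(m.astype(np.uint8)); j=1+np.argmax(st[1:,4]); Q=P[l==j]
    r=cv2.minAreaRect((Q[:,:2]*1000).astype(np.float32)); print(n,"box",r)
    wood=(hsv[...,1]>60)&(hsv[...,0]<25)
    m=(P[...,2]>.008)&(P[...,2]<.03)&wood&(P[...,0]>.2)&(P[...,0]<.75)&(P[...,1]>.1)&(P[...,1]<.5)
    k,l,st,c=cv2.connectedComponentsWithStats(m.astype(np.uint8))
    for j in range(1,k):
        if st[j,4]>300:
            mm=cv2.morphologyEx((l==j).astype(np.uint8),cv2.MORPH_OPEN,np.ones((27,27)))
            Q=P[mm>0]
            if len(Q): r=cv2.minAreaRect((Q[:,:2]*1000).astype(np.float32));print(n,"board",st[j],r,np.median(Q[:,2]),cv2.boxPoints(r).round().tolist())
    m=(hsv[...,2]<90)&(P[...,2]>.1)&(P[...,2]<.16)&(P[...,0]>.5)&(P[...,0]<.9)&(P[...,1]<.05)&(P[...,1]>-.3)
    Q=P[m]; print(n,"mill",len(Q),Q.mean(0).round(3),Q.min(0).round(3),Q.max(0).round(3))
    Q=P[(P[...,2]>.3)&(P[...,0]>.6)&(P[...,0]<.95)&(abs(P[...,1])<.4)];print(n,"high",len(Q),Q.min(0).round(3),Q.max(0).round(3))
E
```

```text
top box ((650.1084594726562, 71.52484893798828), (77.78919219970703, 151.27764892578125), 81.77351379394531)
top mill 216 [ 0.683 -0.077  0.131] [ 0.665 -0.101  0.1  ] [ 0.711 -0.053  0.151]
top high 1282 [ 0.708 -0.167  0.3  ] [0.863 0.208 0.357]
scene box ((623.3919677734375, 71.73738861083984), (79.75108337402344, 101.37935638427734), 82.12943267822266)
scene board [ 219  155  115   74 5410] ((423.0423278808594, 325.28912353515625), (159.3441619873047, 127.81356811523438), 12.574119567871094) 0.019089040079358632 [[331.0, 370.0], [359.0, 246.0], [515.0, 280.0], [487.0, 405.0]]
scene mill 277 [ 0.69  -0.091  0.136] [ 0.642 -0.203  0.101] [ 0.826 -0.062  0.153]
scene high 2827 [ 0.671 -0.269  0.3  ] [0.862 0.205 1.368]
```

```bash
python3 - <<'E'
from h import *
for n,c in(("scene",[(249,156),(335,172),(323,227),(235,209)]),("top",[(226,253),(289,257),(280,350),(216,347)])):
    q=np.array([ray_z(n,u,v,.018)[:2] for u,v in c]); print(n,q.round(3).tolist(),q.mean(0).round(3))
# verify box pose by overlay
bx=np.array([.6586,.0684]);y=-.143
c,s=np.cos(y),np.sin(y)
W=lambda x,yy,z:np.array([bx[0]+c*x-s*yy,bx[1]+s*x+c*yy,z])
for n,o in(("scene",(280,220)),("top",(250,120))):
    im=cv2.imread(f"pics/{n}0.png")
    im=cv2.resize(im[o[1]:o[1]+150,o[0]:o[0]+200],None,fx=4,fy=4,interpolation=cv2.INTER_CUBIC)
    def pl(L,col):
        p=((w2px(n,np.array(L))-o)*4+1.5).round().astype(int); cv2.polylines(im,[p.reshape(-1,1,2)],True,col,1)
    pl([W(-.085,-.039,.1),W(.09,-.039,.1),W(.09,.039,.1),W(-.085,.039,.1)],(0,255,0))
    pl([W(-.075,-.029,.1),W(.075,-.029,.1),W(.075,.029,.1),W(-.075,.029,.1)],(255,0,0))
    pl([W(.048+.015*np.cos(a),.015*np.sin(a),.1) for a in np.linspace(0,6.28,30)],(255,255,0))
    cv2.imwrite(f"pics/ov_{n}.png",im)
print(W(.036,0,.1))
delta([.60,.09,.28],tool(np.pi+y,0))
E
```

```text
scene [[0.334, 0.386], [0.593, 0.387], [0.592, 0.212], [0.336, 0.214]] [0.464 0.3  ]
top [[0.591, 0.385], [0.587, 0.209], [0.332, 0.219], [0.332, 0.392]] [0.46  0.301]
[0.69423254 0.06326953 0.1       ]
t 0.1 now [0.1543 0.6566 0.2304] [-3.14   0.     2.911] q [-1.37  0.47 -0.05  1.53  0.02  1.14 -0.08] F [0.1 0.7 0.4] w 1.001
d cm [-56.35 -44.98  -4.88] w [-0.002 -0.    -0.088]
```

View pics/ov_scene.png

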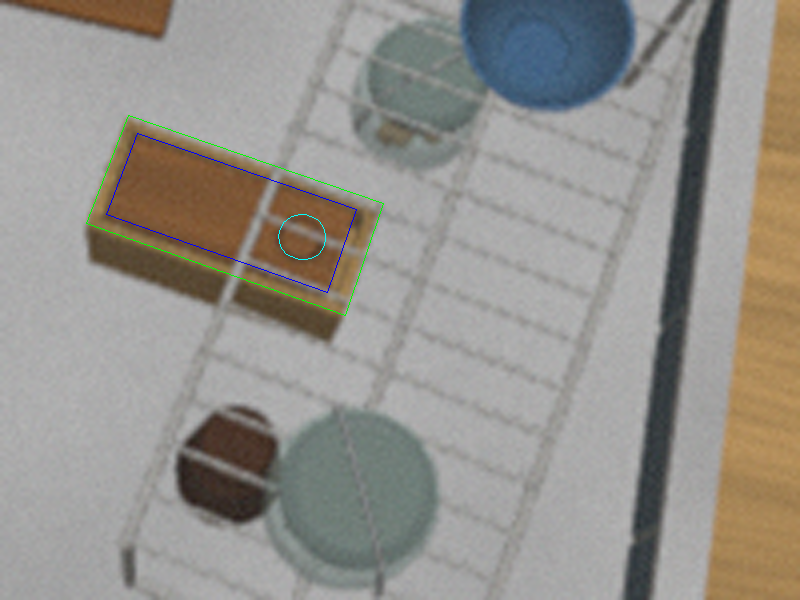

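View pics/ov_top.png

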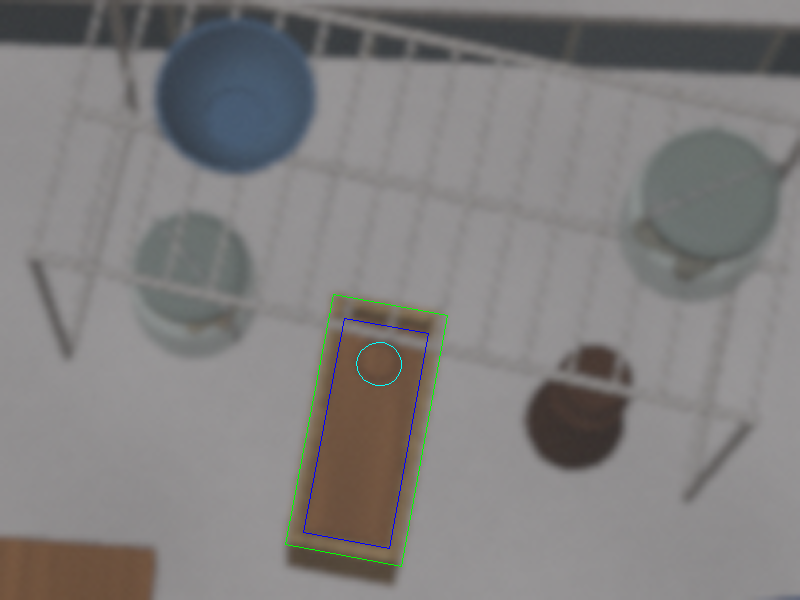

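The overlays match the rim, the lid and the thumb mark to within 1–2 mm. The board's middle is at about (0.462, 0.300) with yaw near 0. I'll move to a point in front of the shelf with the fingers shut.

```bash
python3 -m inch '[{"jaw":1,"dx":-4,"dy":-3.2,"dz":-3},{"jaw":1,"dx":-8.5,"dy":-6.8,"dz":-5},{"jaw":1,"dx":-13,"dy":-10.4,"dz":-5},{"jaw":1,"dx":-17.5,"dy":-14,"dz":-5},{"jaw":1,"dx":-22,"dy":-17.6,"dz":-5},{"jaw":1,"dx":-26.5,"dy":-21.2,"dz":-5},{"jaw":1,"dx":-31,"dy":-24.8,"dz":-5},{"jaw":1,"dx":-35.5,"dy":-28.4,"dz":-5}]' 60
python3 - <<'E'
from h import *
delta([.60,.077,.24],tool(np.pi-.143,.47))
E
```

```text
t 0.1 now [0.1543 0.6566 0.2304] [-3.14   0.     2.911] q [-1.37  0.47 -0.05  1.53  0.02  1.14 -0.08] F [0.1 0.7 0.4] w 1.001
d cm [-56.65 -46.23  -0.88] w [-0.022 -0.47  -0.086]invalid input
```

```bash
python3 -m inch '[{"jaw":1,"dx":-4,"dy":-3.2,"dz":-3,"wx":0,"wy":0,"wz":0},{"jaw":1,"dx":-8.5,"dy":-6.8,"dz":-5,"wx":0,"wy":0,"wz":0},{"jaw":1,"dx":-13,"dy":-10.4,"dz":-5,"wx":0,"wy":0,"wz":0},{"jaw":1,"dx":-17.5,"dy":-14,"dz":-5,"wx":0,"wy":0,"wz":0},{"jaw":1,"dx":-22,"dy":-17.6,"dz":-5,"wx":0,"wy":0,"wz":0},{"jaw":1,"dx":-26.5,"dy":-21.2,"dz":-5,"wx":0,"wy":0,"wz":0},{"jaw":1,"dx":-31,"dy":-24.8,"dz":-5,"wx":0,"wy":0,"wz":0},{"jaw":1,"dx":-35.5,"dy":-28.4,"dz":-5,"wx":0,"wy":0,"wz":0}]' 60
python3 - <<'E'
from h import *
delta([.60,.077,.24],tool(np.pi-.143,.47))
E
```

```text
time: 1.1
ee_pos: [0.4356, 0.2973, 0.2807]
orientation: [-3.14, -0.0, 2.911]
contact_force: [1.2, 0.9, -0.8]
gripper_width: -0.004
t 1.1 now [0.4356 0.2973 0.2807] [-3.14  -0.     2.911] q [-0.81  0.18  0.15  1.82 -0.03  1.14  0.69] F [ 1.2  0.9 -0.8] w -0.004
d cm [-21.04 -17.68   4.1 ] w [-0.022 -0.47  -0.086]
```

```bash
python3 -m inch '[{"jaw":1,"dx":-3,"dy":-2.5,"dz":0,"wx":0,"wy":-0.06,"wz":-0.01},{"jaw":1,"dx":-6,"dy":-5,"dz":0,"wx":0,"wy":-0.12,"wz":-0.02},{"jaw":1,"dx":-9,"dy":-7.6,"dz":0,"wx":0,"wy":-0.18,"wz":-0.03},{"jaw":1,"dx":-12,"dy":-10.2,"dz":1,"wx":-0.005,"wy":-0.24,"wz":-0.045},{"jaw":1,"dx":-15,"dy":-12.8,"dz":2,"wx":-0.01,"wy":-0.3,"wz":-0.055},{"jaw":1,"dx":-18,"dy":-15.3,"dz":3,"wx":-0.015,"wy":-0.38,"wz":-0.07},{"jaw":1,"dx":-21,"dy":-17.7,"dz":4.1,"wx":-0.022,"wy":-0.47,"wz":-0.086},{"jaw":1,"dx":-21,"dy":-17.7,"dz":4.1,"wx":-0.022,"wy":-0.47,"wz":-0.086}]'
python3 - <<'E'
from h import *
delta([.654,.069,.180],tool(np.pi-.143,.47))
delta([.692,.064,.110],tool(np.pi-.143,.47))
for n in("scene","top"):
    p,d=camera(n);cv2.imwrite(f"pics/{n}1.png",cv2.resize(p[100:400,200:500,::-1],None,fx=2,fy=2))
E
```

```text
time: 2.1
ee_pos: [0.5982, 0.0734, 0.2379]
orientation: [-3.138, 0.466, 2.996]
contact_force: [-0.2, 0.8, 0.9]
gripper_width: 0.001
t 2.1 now [0.5982 0.0734 0.2379] [-3.138  0.466  2.996] q [-0.58  0.16  0.33  2.05  0.27  0.53  0.95] F [-0.2  0.8  0.9] w 0.001
d cm [-2.39  0.4   7.68] w [-0.005 -0.004 -0.003]
t 2.1 now [0.5982 0.0734 0.2379] [-3.138  0.466  2.996] q [-0.58  0.16  0.33  2.05  0.27  0.53  0.95] F [-0.2  0.8  0.9] w 0.001
d cm [-2.67  0.49 15.66] w [-0.005 -0.004 -0.003]
```

View pics/scene1.png

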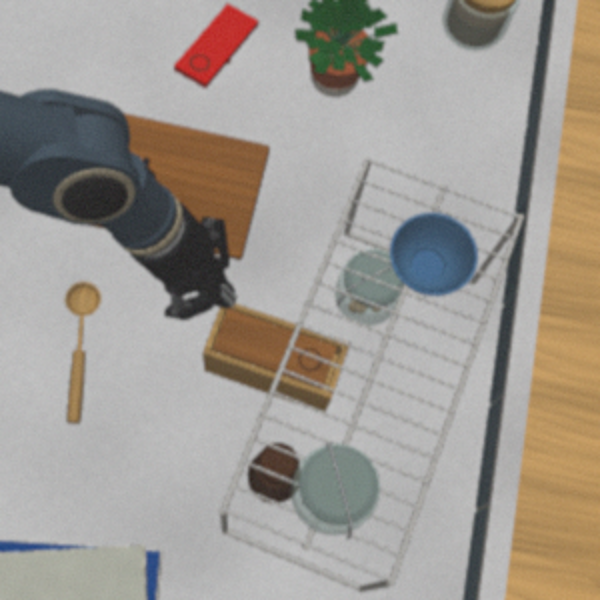

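View pics/top1.png

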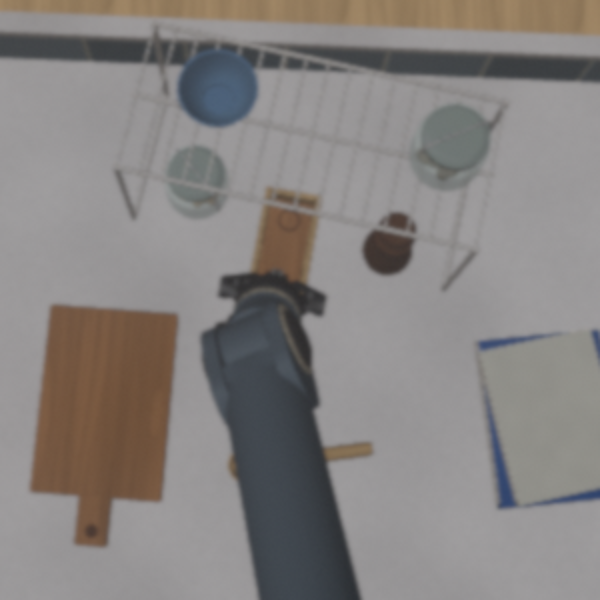

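The gripper (about (205,290) in the scene view, (272,290) in the top view) is clear of the shelf's front wire. I'll approach along the tool axis to 10 mm above the lid.

```bash
python3 -m inch '[{"jaw":1,"dx":-1.2,"dy":0.2,"dz":2.5,"wx":0,"wy":0,"wz":0},{"jaw":1,"dx":-2.4,"dy":0.4,"dz":5,"wx":0,"wy":0,"wz":0},{"jaw":1,"dx":-2.5,"dy":0.4,"dz":8,"wx":0,"wy":0,"wz":0},{"jaw":1,"dx":-2.5,"dy":0.45,"dz":11,"wx":0,"wy":0,"wz":0},{"jaw":1,"dx":-2.6,"dy":0.5,"dz":13,"wx":0,"wy":0,"wz":0},{"jaw":1,"dx":-2.7,"dy":0.5,"dz":14.5,"wx":0,"wy":0,"wz":0},{"jaw":1,"dx":-2.7,"dy":0.5,"dz":15.2,"wx":0,"wy":0,"wz":0},{"jaw":1,"dx":-2.7,"dy":0.5,"dz":15.2,"wx":0,"wy":0,"wz":0}]'
python3 - <<'E'
from h import *
delta([.698,.063,.086],tool(np.pi-.143,.47))
for n in("scene",):
    p,d=camera(n);cv2.imwrite(f"pics/{n}2.png",cv2.resize(p[200:350,250:450,::-1],None,fx=4,fy=4))
E
```

```text
time: 3.2
ee_pos: [0.692, 0.0693, 0.1165]
orientation: [-3.141, 0.469, 2.999]
contact_force: [-0.4, -0.3, -0.3]
gripper_width: 0.001
t 3.2 now [0.692  0.0693 0.1165] [-3.141  0.469  2.999] q [-0.44  0.47  0.27  1.95  0.15  0.3   1.07] F [-0.4 -0.3 -0.3] w 0.001
d cm [ 0.76 -0.54  3.03] w [ 0.    -0.001  0.001]
```

View pics/scene2.png

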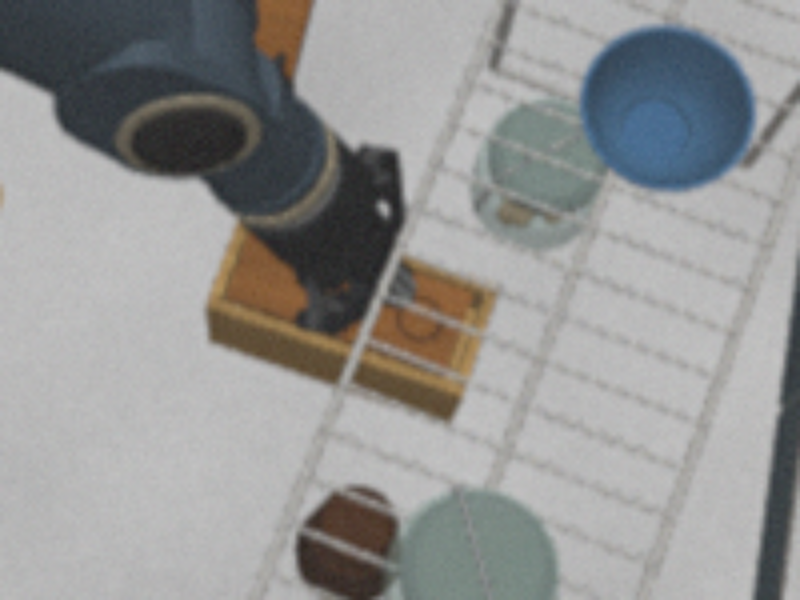

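The fingertips are under the front wire, about 33 mm behind the lid's middle and 5 mm off the centreline. I'll correct that and press.

```bash
python3 -m inch '[{"jaw":1,"dx":0,"dy":-0.3,"dz":0.4,"wx":0,"wy":0.02,"wz":0},{"jaw":1,"dx":0,"dy":-0.55,"dz":0.8,"wx":0,"wy":0.04,"wz":0},{"jaw":1,"dx":0,"dy":-0.55,"dz":1.2,"wx":0,"wy":0.04,"wz":0},{"jaw":1,"dx":0.1,"dy":-0.55,"dz":1.6,"wx":0,"wy":0.04,"wz":0},{"jaw":1,"dx":0.2,"dy":-0.55,"dz":1.9,"wx":0,"wy":0.04,"wz":0},{"jaw":1,"dx":0.3,"dy":-0.55,"dz":2.2,"wx":0,"wy":0.04,"wz":0},{"jaw":1,"dx":0.4,"dy":-0.55,"dz":2.5,"wx":0,"wy":0.04,"wz":0},{"jaw":1,"dx":0.5,"dy":-0.55,"dz":2.7,"wx":0,"wy":0.04,"wz":0}]'
python3 - <<'E'
from h import *
delta([.700,.063,.081],tool(np.pi-.143,.43))
for n in("scene","top"):
    p,d=camera(n);cv2.imwrite(f"pics/{n}3.png",cv2.resize(p[150:300,250:450,::-1] if n=="top" else p[200:350,250:450,::-1],None,fx=4,fy=4))
E
```

```text
time: 4.25
ee_pos: [0.7002, 0.0629, 0.0918]
orientation: [3.141, 0.433, 2.999]
contact_force: [-1.4, -1.3, 7.7]
gripper_width: -0.002
t 4.25 now [0.7002 0.0629 0.0918] [3.141 0.433 2.999] q [-0.38  0.52  0.22  1.92  0.12  0.3   1.11] F [-1.4 -1.3  7.7] w -0.002
d cm [0.47 0.   0.97] w [0.001 0.003 0.   ]
```

View pics/scene3.png

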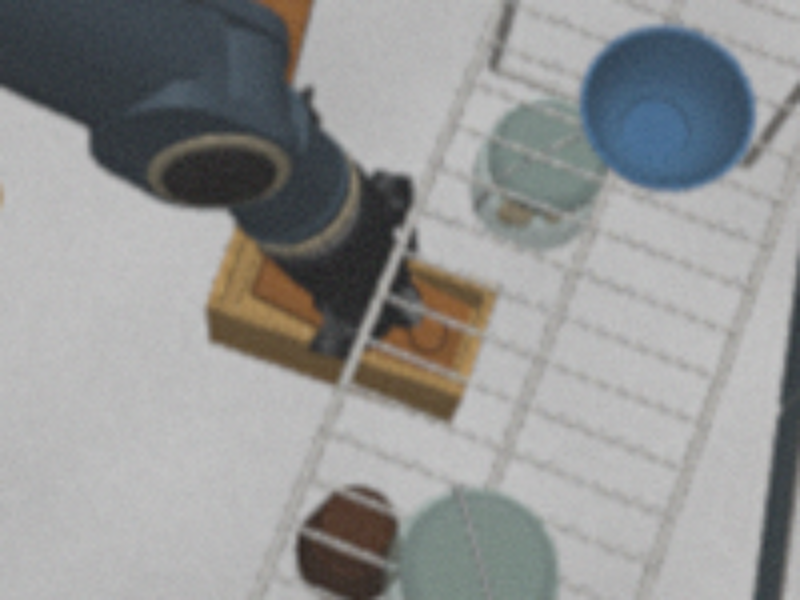

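The lid is already rocking: its front has risen off the ledge, with 7.7 N on the tool. I'll press further.

```bash
python3 -m inch '[{"jaw":1,"dx":0.1,"dy":0,"dz":0.3,"wx":0,"wy":0,"wz":0},{"jaw":1,"dx":0.2,"dy":0,"dz":0.6,"wx":0,"wy":0,"wz":0},{"jaw":1,"dx":0.3,"dy":0,"dz":0.9,"wx":0,"wy":0,"wz":0},{"jaw":1,"dx":0.4,"dy":0,"dz":1.1,"wx":0,"wy":0,"wz":0},{"jaw":1,"dx":0.4,"dy":0,"dz":1.1,"wx":0,"wy":0,"wz":0},{"jaw":1,"dx":0.4,"dy":0,"dz":1.1,"wx":0,"wy":0,"wz":0},{"jaw":1,"dx":0.4,"dy":0,"dz":1.1,"wx":0,"wy":0,"wz":0},{"jaw":1,"dx":0.4,"dy":0,"dz":1.1,"wx":0,"wy":0,"wz":0}]'
python3 - <<'E'
from h import *
delta([.600,.077,.23],tool(np.pi-.143,.43))
for n in("scene","top"):
    p,d=camera(n);cv2.imwrite(f"pics/{n}4.png",cv2.resize(p[150:300,250:450,::-1] if n=="top" else p[200:350,250:450,::-1],None,fx=4,fy=4))
E
```

```text
time: 5.35
ee_pos: [0.7081, 0.0629, 0.0874]
orientation: [3.135, 0.449, 2.997]
contact_force: [0.1, -0.1, 19.1]
gripper_width: -0.006
t 5.35 now [0.7081 0.0629 0.0874] [3.135 0.449 2.997] q [-0.38  0.53  0.22  1.92  0.12  0.28  1.11] F [ 0.1 -0.1 19.1] w -0.006
d cm [  3.63  -0.05 -17.58] w [ 0.006  0.019 -0.002]
```

View pics/scene4.png

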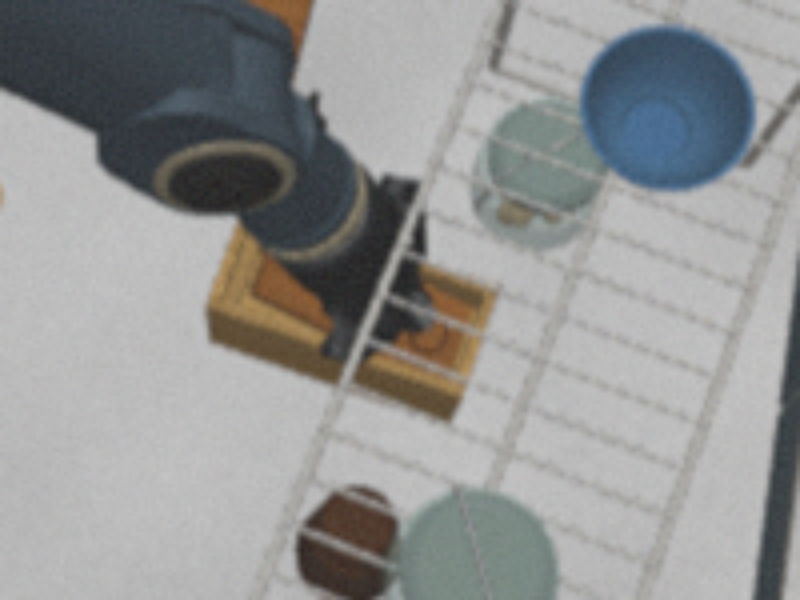

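```bash
cat >> h.py <<'E'
BX=np.array([.6586,.0684,0]);RB=Ro.from_euler('z',-.143)
def toB(P): return RB.inv().apply(P-BX)
def fromB(p): return RB.apply(p)+BX
def lidprof(n,d,img):
    P=cloud(n,d);hsv=cv2.cvtColor(img,cv2.COLOR_RGB2HSV)
    Q=toB(P.reshape(-1,3)); h=hsv.reshape(-1,3)
    m=(abs(Q[:,1])<.024)&(Q[:,2]>.045)&(Q[:,2]<.16)&(abs(Q[:,0])<.09)&(h[:,1]>90)
    for a in np.arange(-.09,.09,.01):
        k=m&(Q[:,0]>=a)&(Q[:,0]<a+.01)
        if k.sum()>3: print(round(a+.005,3),k.sum(),Q[k,2].mean().round(4),Q[k,2].std().round(4), h[k].mean(0).round())
E
python3 - <<'E'
from h import *
for n in("scene","top"):
    p,d=camera(n);print(n);lidprof(n,d,p)
print(toB(state()["ee_pos"]))
E
```

```text
scene
-0.085 20 0.1013 0.002 [ 18. 117. 164.]
-0.075 66 0.0919 0.0053 [ 18. 119. 149.]
-0.065 16 0.0875 0.0039 [ 18. 117. 144.]
-0.055 26 0.1317 0.0035 [ 14. 139. 121.]
-0.045 25 0.1306 0.0027 [ 14. 150. 130.]
-0.035 22 0.1261 0.0025 [ 13. 143. 124.]
-0.025 17 0.1194 0.0022 [ 14. 148. 125.]
-0.015 9 0.1161 0.0022 [ 13. 143. 123.]
0.035 4 0.085 0.0024 [ 13. 132. 117.]
0.045 24 0.0893 0.015 [ 13. 131. 110.]
0.055 42 0.0779 0.0058 [ 13. 139. 126.]
0.065 49 0.0718 0.0031 [ 13. 144. 126.]
0.075 46 0.0647 0.0057 [ 15. 137. 137.]
0.085 50 0.094 0.0165 [ 18. 116. 156.]
top
0.065 12 0.0734 0.0027 [ 12. 101. 105.]
[0.04974941 0.00166549 0.08739131]
```

View pics/top4.png

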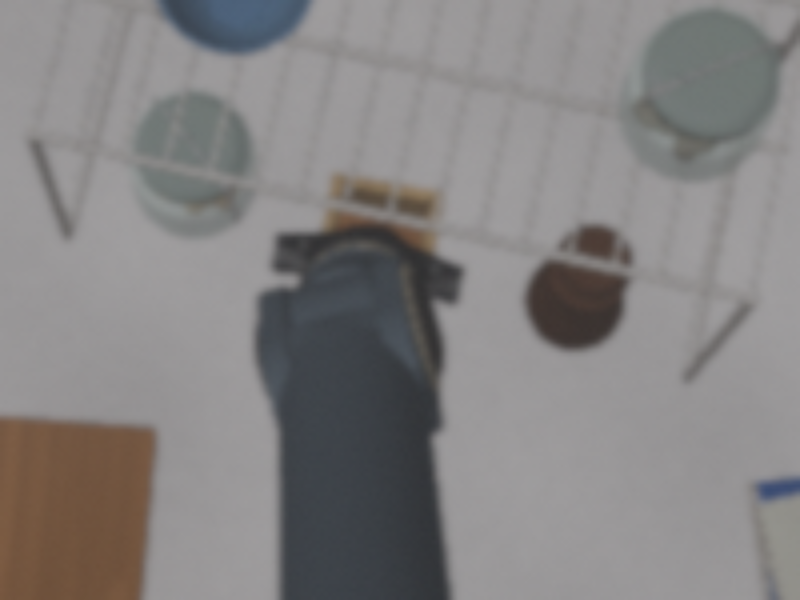

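The depth profile falls from 0.132 m at x = -55 mm to 0.065 m at x = +75 mm, a slope of about 27–28°. The lid is fully tipped, and the 19 N is the stop. I'll retract along the tool axis.

```bash
python3 -m inch '[{"jaw":1,"dx":0,"dy":0,"dz":-1,"wx":0,"wy":0,"wz":0},{"jaw":1,"dx":0,"dy":0,"dz":-3,"wx":0,"wy":0,"wz":0},{"jaw":1,"dx":0,"dy":0,"dz":-6,"wx":0,"wy":0,"wz":0},{"jaw":1,"dx":0.6,"dy":0,"dz":-9,"wx":0,"wy":0,"wz":0},{"jaw":1,"dx":1.6,"dy":0,"dz":-12,"wx":0,"wy":0,"wz":0},{"jaw":0,"dx":2.6,"dy":0,"dz":-15,"wx":0,"wy":0,"wz":0},{"jaw":-1,"dx":4,"dy":0,"dz":-18,"wx":0,"wy":0.1,"wz":0},{"jaw":-1,"dx":6,"dy":0,"dz":-20,"wx":0,"wy":0.2,"wz":0}]'
python3 - <<'E'
from h import *
for n in("scene","top"):
    p,d=camera(n);print(n);lidprof(n,d,p)
    cv2.imwrite(f"pics/{n}5.png",cv2.resize(p[150:300,250:450,::-1] if n=="top" else p[200:350,250:450,::-1],None,fx=4,fy=4))
delta(fromB(np.array([-.055,0,.20])),tool(np.pi-.143,0))
E
```

```text
time: 6.55
ee_pos: [0.5666, 0.0825, 0.243]
orientation: [3.134, 0.246, 2.999]
contact_force: [1.1, -0.9, -0.8]
gripper_width: 0.64
scene
-0.085 26 0.1012 0.0023 [ 18. 118. 160.]
-0.075 76 0.0917 0.0059 [ 18. 119. 147.]
-0.065 22 0.0877 0.0039 [ 18. 118. 142.]
-0.055 69 0.1328 0.0036 [ 14. 141. 120.]
-0.045 76 0.1299 0.0033 [ 14. 148. 130.]
-0.035 74 0.125 0.0033 [ 14. 149. 129.]
-0.025 74 0.1191 0.003 [ 14. 149. 130.]
-0.015 73 0.1137 0.0033 [ 14. 148. 131.]
-0.005 71 0.1084 0.0034 [ 14. 149. 131.]
0.005 72 0.1035 0.0025 [ 14. 150. 131.]
0.015 22 0.099 0.0021 [ 13. 135. 130.]
0.025 46 0.0927 0.0023 [ 13. 141. 133.]
0.035 58 0.0878 0.0028 [ 13. 144. 133.]
0.045 52 0.0828 0.0027 [ 13. 141. 125.]
0.055 52 0.0776 0.0032 [ 13. 143. 130.]
0.065 49 0.0719 0.0029 [ 13. 143. 125.]
0.075 48 0.0627 0.0063 [ 15. 136. 137.]
0.085 50 0.0931 0.0164 [ 18. 116. 152.]
top
-0.035 8 0.1232 0.0043 [ 12. 101. 100.]
-0.025 24 0.1199 0.0034 [ 12. 109. 108.]
-0.015 51 0.1131 0.0028 [ 12. 108. 107.]
-0.005 57 0.1095 0.0034 [ 12. 110. 110.]
0.005 58 0.1043 0.0032 [ 12. 110. 111.]
0.015 56 0.0986 0.0039 [ 12. 110. 111.]
0.025 57 0.0932 0.0035 [ 12. 110. 111.]
0.035 53 0.0881 0.0033 [ 12. 109. 111.]
0.045 55 0.0824 0.0035 [ 12. 107. 107.]
0.055 55 0.0783 0.0032 [ 12. 107. 108.]
0.065 47 0.0715 0.0039 [ 12. 105. 108.]
t 6.65 now [0.5684 0.0823 0.2435] [3.133 0.251 2.998] q [-0.47  0.18  0.23  1.95  0.06  0.79  1.14] F [1.  0.1 0.6] w 0.806
d cm [-2.44 -0.13  5.11] w [0.008 0.251 0.   ]
```

View pics/scene5.png

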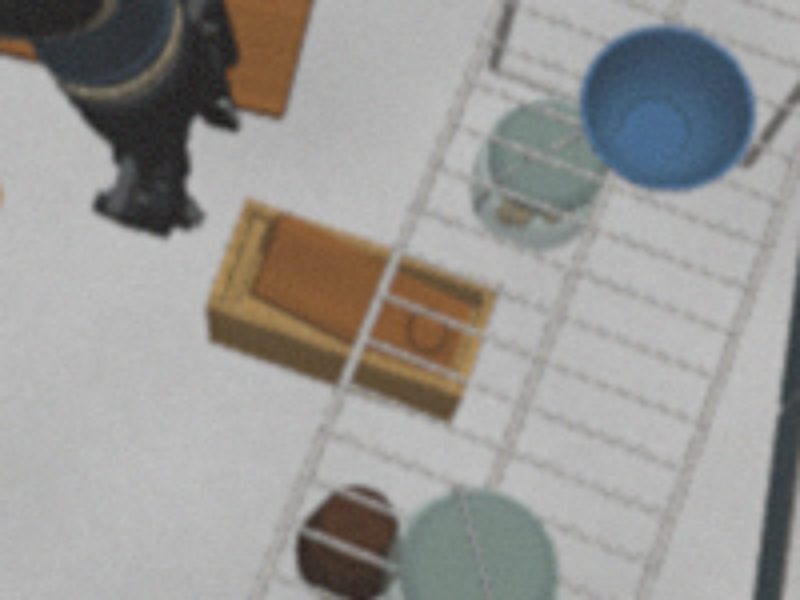

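View pics/top5.png

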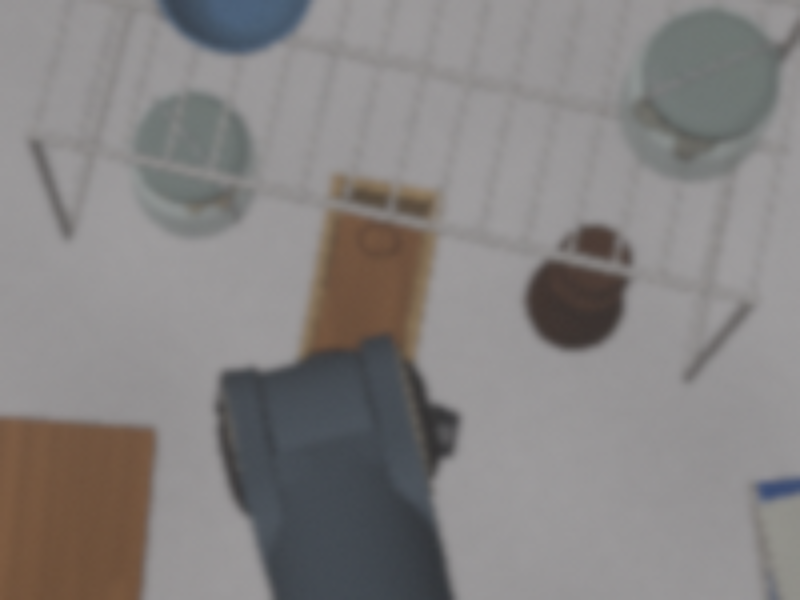

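The lid stays tipped, with its front edge at box x of about -58 mm and top at 0.134 m. I'll position the open gripper above that end, tilted slightly forward to keep the wrist off the shelf.

```bash
python3 -m inch '[{"jaw":-1,"dx":-0.5,"dy":0,"dz":1,"wx":0,"wy":0.03,"wz":0},{"jaw":-1,"dx":-1,"dy":-0.1,"dz":2,"wx":0,"wy":0.06,"wz":0},{"jaw":-1,"dx":-1.6,"dy":-0.1,"dz":3,"wx":0.008,"wy":0.1,"wz":0},{"jaw":-1,"dx":-2.2,"dy":-0.1,"dz":4,"wx":0.008,"wy":0.1,"wz":0},{"jaw":-1,"dx":-2.5,"dy":-0.1,"dz":5,"wx":0.008,"wy":0.1,"wz":0},{"jaw":-1,"dx":-2.5,"dy":-0.1,"dz":5,"wx":0.008,"wy":0.1,"wz":0},{"jaw":-1,"dx":-2.5,"dy":-0.1,"dz":5,"wx":0.008,"wy":0.1,"wz":0},{"jaw":-1,"dx":-2.5,"dy":-0.1,"dz":5,"wx":0.008,"wy":0.1,"wz":0}]'
python3 - <<'E'
from h import *
print(toB(state()["ee_pos"]))
delta(fromB(np.array([-.049,0,.150])),tool(np.pi-.143,.15))
delta(fromB(np.array([-.047,0,.105])),tool(np.pi-.143,.15))
E
```

```text
time: 7.65
ee_pos: [0.6045, 0.0767, 0.2018]
orientation: [3.141, 0.152, 2.999]
contact_force: [-0.1, 0.2, 0.1]
gripper_width: 0.997
[-0.0547566   0.00050593  0.20177473]
t 7.65 now [0.6045 0.0767 0.2018] [3.141 0.152 2.999] q [-0.4   0.32  0.23  1.85 -0.03  0.83  1.25] F [-0.1  0.2  0.1] w 0.997
d cm [ 0.21 -0.05  5.2 ] w [0.001 0.002 0.   ]
t 7.65 now [0.6045 0.0767 0.2018] [3.141 0.152 2.999] q [-0.4   0.32  0.23  1.85 -0.03  0.83  1.25] F [-0.1  0.2  0.1] w 0.997
d cm [ 0.7  -0.06  9.68] w [0.001 0.002 0.   ]
```

```bash
python3 -m inch '[{"jaw":-1,"dx":0.1,"dy":0,"dz":2,"wx":0,"wy":0,"wz":0},{"jaw":-1,"dx":0.2,"dy":0,"dz":4,"wx":0,"wy":0,"wz":0},{"jaw":-1,"dx":0.3,"dy":-0.05,"dz":5.5,"wx":0,"wy":0,"wz":0},{"jaw":-1,"dx":0.4,"dy":-0.05,"dz":7,"wx":0,"wy":0,"wz":0},{"jaw":-1,"dx":0.5,"dy":-0.05,"dz":8.3,"wx":0,"wy":0,"wz":0},{"jaw":-1,"dx":0.7,"dy":-0.05,"dz":9.3,"wx":0,"wy":0,"wz":0},{"jaw":-1,"dx":0.7,"dy":-0.05,"dz":9.7,"wx":0,"wy":0,"wz":0},{"jaw":-1,"dx":0.7,"dy":-0.05,"dz":9.7,"wx":0,"wy":0,"wz":0}]'
python3 - <<'E'
from h import *
for n in("scene",):
    p,d=camera(n)
    cv2.imwrite(f"pics/{n}6.png",cv2.resize(p[200:350,250:450,::-1],None,fx=4,fy=4))
delta(fromB(np.array([-.047,0,.105])),tool(np.pi-.143,.15))
E
```

```text
time: 8.65
ee_pos: [0.6121, 0.0752, 0.1047]
orientation: [3.141, 0.152, 2.999]
contact_force: [-0.4, 0.4, 0.1]
gripper_width: 1.002
t 8.7 now [0.6124 0.0752 0.1051] [3.141 0.152 2.999] q [-0.37  0.45  0.2   1.92 -0.06  0.64  1.28] F [-0.  -0.3 -0.2] w 0.998
d cm [ 0.03 -0.01  0.01] w [ 0.001  0.002 -0.   ]
```

View pics/scene6.png

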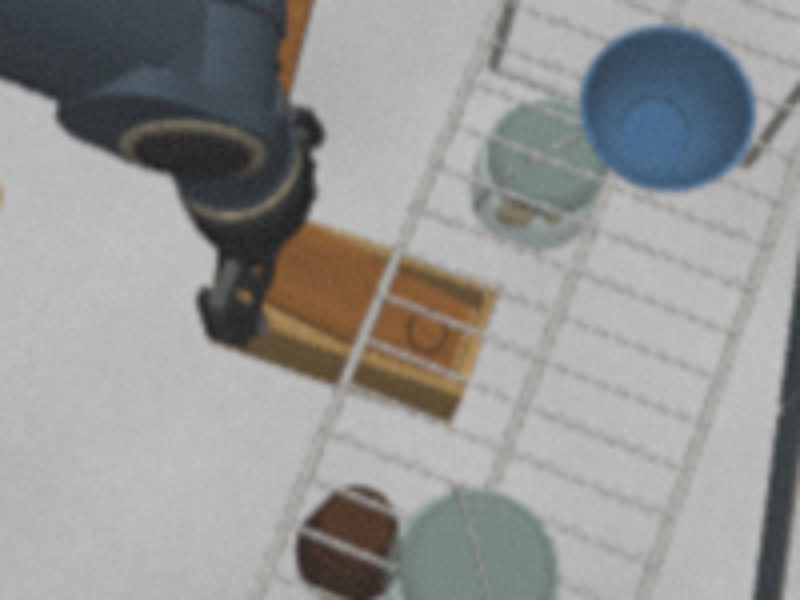

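The fingers straddle the raised end without touching anything, so I'll close with 60 N.

```bash
python3 -m inch '[{"jaw":0.2,"dx":0,"dy":0,"dz":0,"wx":0,"wy":0,"wz":0},{"jaw":0.6,"dx":0,"dy":0,"dz":0,"wx":0,"wy":0,"wz":0},{"jaw":1,"dx":0,"dy":0,"dz":0,"wx":0,"wy":0,"wz":0},{"jaw":1,"dx":0,"dy":0,"dz":0,"wx":0,"wy":0,"wz":0},{"jaw":1,"dx":0,"dy":0,"dz":0,"wx":0,"wy":0,"wz":0},{"jaw":1,"dx":0,"dy":0,"dz":0,"wx":0,"wy":0,"wz":0},{"jaw":1,"dx":0,"dy":0,"dz":0,"wx":0,"wy":0,"wz":0},{"jaw":1,"dx":0,"dy":0,"dz":0,"wx":0,"wy":0,"wz":0}]' 60
python3 - <<'E'
from h import *
s=state(); print(toB(s["ee_pos"]))
delta(s["ee_pos"]+[0,0,.1],tool(np.pi-.143,.15))
for n in("scene",):
    p,d=camera(n);lidprof(n,d,p)
E
```

```text
time: 9.7
ee_pos: [0.6124, 0.0752, 0.1056]
orientation: [3.14, 0.153, 2.999]
contact_force: [-2.5, -0.8, 6.5]
gripper_width: 0.667
[-0.0466782   0.00016949  0.10559555]
t 9.7 now [0.6124 0.0752 0.1056] [3.14  0.153 2.999] q [-0.37  0.45  0.2   1.92 -0.06  0.64  1.28] F [-2.5 -0.8  6.5] w 0.667
d cm [-1.52  0.01 -9.88] w [0.001 0.003 0.   ]
-0.045 50 0.1281 0.0029 [ 14. 148. 123.]
-0.035 71 0.1246 0.0032 [ 14. 151. 130.]
-0.025 75 0.1192 0.0034 [ 14. 150. 130.]
-0.015 76 0.114 0.0033 [ 14. 151. 131.]
-0.005 73 0.1084 0.0032 [ 14. 151. 131.]
0.005 74 0.1031 0.0029 [ 14. 152. 131.]
0.015 21 0.0994 0.0026 [ 14. 139. 131.]
0.025 47 0.0924 0.0027 [ 14. 143. 133.]
0.035 58 0.0871 0.0029 [ 13. 145. 133.]
0.045 54 0.0828 0.0029 [ 13. 142. 125.]
0.055 55 0.0777 0.0025 [ 13. 143. 131.]
0.065 48 0.0727 0.0034 [ 13. 143. 125.]
0.075 50 0.0651 0.0063 [ 15. 135. 136.]
0.085 49 0.0935 0.0172 [ 18. 116. 153.]
```

Gripped at about 57 mm. Lifting straight up.

```bash
python3 -m inch '[{"jaw":1,"dx":-0.1,"dy":0,"dz":-0.5,"wx":0,"wy":0,"wz":0},{"jaw":1,"dx":-0.2,"dy":0,"dz":-1.2,"wx":0,"wy":0,"wz":0},{"jaw":1,"dx":-0.35,"dy":0,"dz":-2.4,"wx":0,"wy":0,"wz":0},{"jaw":1,"dx":-0.6,"dy":0,"dz":-3.8,"wx":0,"wy":0,"wz":0},{"jaw":1,"dx":-0.8,"dy":0,"dz":-5.2,"wx":0,"wy":0,"wz":0},{"jaw":1,"dx":-1.0,"dy":0,"dz":-6.6,"wx":0,"wy":0,"wz":0},{"jaw":1,"dx":-1.2,"dy":0,"dz":-8,"wx":0,"wy":0,"wz":0},{"jaw":1,"dx":-1.2,"dy":0,"dz":-8,"wx":0,"wy":0,"wz":0}]' 80
python3 - <<'E'
from h import *
s=state(); print(toB(s["ee_pos"]))
delta(s["ee_pos"]+[0,0,0],tool(np.pi-.143,.15))
for n in("scene","top"):
    p,d=camera(n)
    cv2.imwrite(f"pics/{n}7.png",cv2.resize(p[150:300,250:450,::-1] if n=="top" else p[200:350,250:450,::-1],None,fx=4,fy=4))
E
```

```text
time: 10.75
ee_pos: [0.613, 0.0753, 0.1882]
orientation: [3.139, 0.155, 2.998]
contact_force: [0.9, -0.1, -1.0]
gripper_width: 0.662
[-0.04613338  0.00035296  0.18816678]
t 10.75 now [0.613  0.0753 0.1882] [3.139 0.155 2.998] q [-0.39  0.35  0.22  1.85 -0.04  0.81  1.26] F [ 0.9 -0.1 -1. ] w 0.662
d cm [0. 0. 0.] w [ 0.002  0.005 -0.   ]
```

View pics/scene7.png

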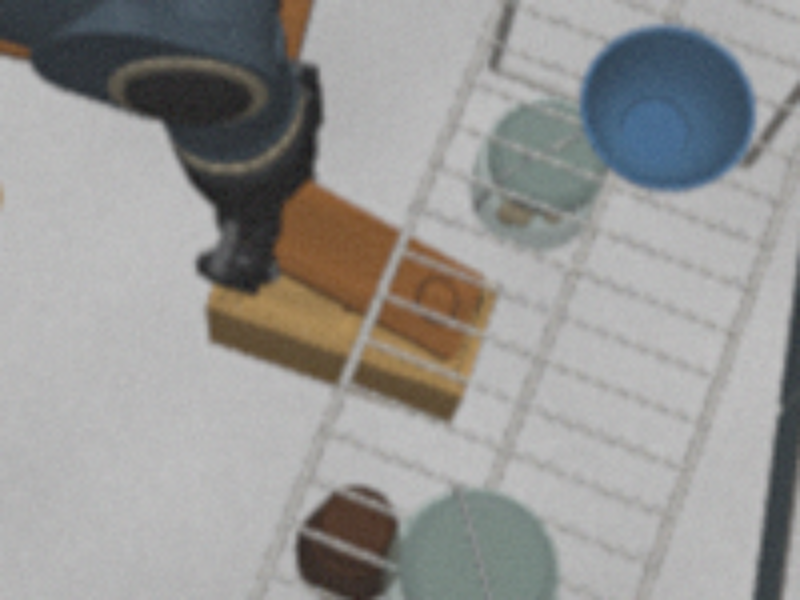

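The lid is out of the box and firmly held by the raised end ((240,270) in the crop), with its back end still under the shelf. I'll draw it straight out towards the robot, then over to the board.

```bash
python3 -m inch '[{"jaw":1,"dx":1.5,"dy":0,"dz":-0.4,"wx":0,"wy":0,"wz":0},{"jaw":1,"dx":3.5,"dy":0,"dz":-0.6,"wx":0,"wy":0,"wz":0},{"jaw":1,"dx":6,"dy":0,"dz":-1,"wx":0,"wy":0,"wz":0},{"jaw":1,"dx":8.5,"dy":0,"dz":-1.5,"wx":0,"wy":0,"wz":0},{"jaw":1,"dx":11,"dy":0.5,"dz":-2,"wx":0,"wy":0,"wz":0},{"jaw":1,"dx":13.5,"dy":2,"dz":-2.2,"wx":0,"wy":0,"wz":0},{"jaw":1,"dx":15.5,"dy":4,"dz":-2.2,"wx":0,"wy":0,"wz":0},{"jaw":1,"dx":15.5,"dy":6,"dz":-2.2,"wx":0,"wy":0,"wz":0}]' 80
python3 - <<'E'
from h import *
s=state()
delta(np.array([.402,.305,.17]),tool(np.pi-.143,.15))
for n in("scene","top"):
    p,d=camera(n)
    P=cloud(n,d);hsv=cv2.cvtColor(p,cv2.COLOR_RGB2HSV);R0=Ro.from_euler('xyz',s["orientation"])
    Q=R0.inv().apply(P.reshape(-1,3)-s["ee_pos"]);h=hsv.reshape(-1,3)
    m=(abs(Q[:,1])<.024)&(Q[:,0]<-.015)&(Q[:,0]>-.16)&(abs(Q[:,2])<.09)&(h[:,1]>90)&(h[:,0]<20)
    if m.sum()>50:
        f=np.polyfit(Q[m,0],Q[m,2],1);print(n,m.sum(),f,"Tilt in tool",np.degrees(np.arctan(f[0])),Q[m,0].min(),"P",P.reshape(-1,3)[m].min(0),P.reshape(-1,3)[m].max(0))
    cv2.imwrite(f"pics/{n}8.png",cv2.resize(p[100:400,150:450,::-1],None,fx=2,fy=2))
E
```

```text
time: 11.85
ee_pos: [0.4624, 0.1572, 0.1839]
orientation: [3.142, 0.15, 3.0]
contact_force: [0.0, 0.8, -0.5]
gripper_width: 0.659
t 11.85 now [0.4624 0.1572 0.1839] [3.142 0.15  3.   ] q [-0.62  0.15  0.17  2.11  0.08  0.75  0.92] F [ 0.   0.8 -0.5] w 0.659
d cm [ 8.18 13.78  0.17] w [ 0.    -0.     0.002]
scene 866 [-0.76862402 -0.02854596] Tilt in tool -37.54674488399115 -0.11563869191702332 P [0.46339186 0.11816579 0.13818475] [0.58771379 0.17761938 0.26863068]
top 497 [-0.7460787  -0.02841718] Tilt in tool -36.72583538109749 -0.11592225904409645 P [0.4919488  0.11817127 0.13764071] [0.5881898  0.17132618 0.19564055]
```

View pics/scene8.png

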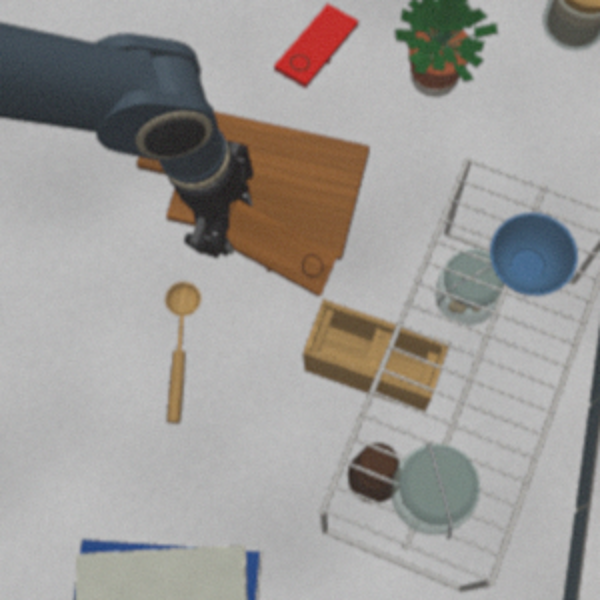

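View pics/top8.png

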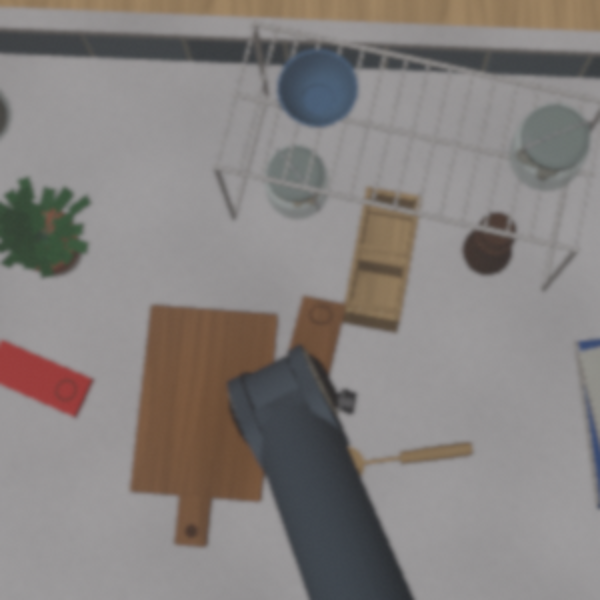

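The lid is clear of the shelf and the box is visibly open. In the tool frame the lid slopes 37°, so a tool tilt of 0.447 rad brings it to the 11.5° resting lean. Now I'll work out the placing pose.

```bash
cat >> h.py <<'E'
L0=np.array([-.0487,0,.0235]);RIB=np.array([-.0435,0,.0371]);BK=np.array([-.1085,0,.0687])
def place(xy,tilt,h,yaw=np.pi-.143):
    R=tool(yaw,tilt);o=R.apply(L0)
    low=min(R.apply(RIB)[2],R.apply(BK)[2]);print("rib,back z",R.apply(RIB)[2],R.apply(BK)[2])
    p=np.array([xy[0]-o[0],xy[1]-o[1],.018+h-low]);print("TCP",p.round(4));delta(p,R)
E
python3 - <<'E'
from h import *
place((.48,.3),.447,.06)
E
```

```text
rib,back z -0.014651441340277956 -0.01504963083359375
TCP [0.4265 0.3077 0.093 ]
t 11.95 now [0.4642 0.159  0.1844] [3.14  0.152 3.003] q [-0.62  0.16  0.17  2.11  0.08  0.75  0.92] F [ 0.2 -0.1 -1. ] w 0.659
d cm [ 7.11 14.2   8.18] w [ 0.003 -0.295  0.004]
```

```bash
python3 -m inch '[{"jaw":1,"dx":0.8,"dy":1.5,"dz":0,"wx":0,"wy":-0.03,"wz":0},{"jaw":1,"dx":1.8,"dy":3.5,"dz":0,"wx":0,"wy":-0.07,"wz":0},{"jaw":1,"dx":3,"dy":6,"dz":1,"wx":0,"wy":-0.12,"wz":0},{"jaw":1,"dx":4.2,"dy":8.5,"dz":2.5,"wx":0,"wy":-0.17,"wz":0},{"jaw":1,"dx":5.4,"dy":11,"dz":4,"wx":0,"wy":-0.22,"wz":0},{"jaw":1,"dx":6.5,"dy":13,"dz":5.5,"wx":0.003,"wy":-0.27,"wz":0.004},{"jaw":1,"dx":7.1,"dy":14.2,"dz":7,"wx":0.003,"wy":-0.295,"wz":0.004},{"jaw":1,"dx":7.1,"dy":14.2,"dz":7.5,"wx":0.003,"wy":-0.295,"wz":0.004}]' 80
python3 - <<'E'
from h import *
place((.48,.3),.447,.002)
s=state()
for n in("scene","top"):
    p,d=camera(n)
    P=cloud(n,d);hsv=cv2.cvtColor(p,cv2.COLOR_RGB2HSV);R0=Ro.from_euler('xyz',s["orientation"])
    Q=R0.inv().apply(P.reshape(-1,3)-s["ee_pos"]);h=hsv.reshape(-1,3)
    m=(abs(Q[:,1])<.024)&(Q[:,0]<-.02)&(Q[:,0]>-.16)&(abs(Q[:,2])<.09)&(h[:,1]>90)&(h[:,0]<20)&(P.reshape(-1,3)[:,2]>.04)
    if m.sum()>50:
        f=np.polyfit(Q[m,0],Q[m,2],1);print(n,m.sum(),f,"Tilt in tool",np.degrees(np.arctan(f[0])),Q[m,0].min(),"P",P.reshape(-1,3)[m].min(0),P.reshape(-1,3)[m].max(0))
    cv2.imwrite(f"pics/{n}9.png",cv2.resize(p[100:400,150:450,::-1],None,fx=2,fy=2))
E
```

```text
time: 12.95
ee_pos: [0.4244, 0.3076, 0.0986]
orientation: [-3.138, 0.445, 3.002]
contact_force: [0.8, -0.9, -0.7]
gripper_width: 0.661
rib,back z -0.014651441340277956 -0.01504963083359375
TCP [0.4265 0.3077 0.035 ]
t 12.95 now [0.4244 0.3076 0.0986] [-3.138  0.445  3.002] q [-1.13  0.33  0.23  2.24  0.74  0.47 -0.14] F [ 0.8 -0.9 -0.7] w 0.661
d cm [2.56 0.06 5.82] w [-0.002 -0.002  0.003]
scene 720 [-0.75626201 -0.02842601] Tilt in tool -37.09883169367835 -0.11942613404867332 P [0.43516588 0.26707334 0.08838068] [0.55715471 0.32842159 0.12501156]
top 827 [-0.75216328 -0.02774602] Tilt in tool -36.94914125225395 -0.11989593064796629 P [0.4040167  0.26652197 0.08781616] [0.55860841 0.32901922 0.18587022]
```

View pics/scene9.png

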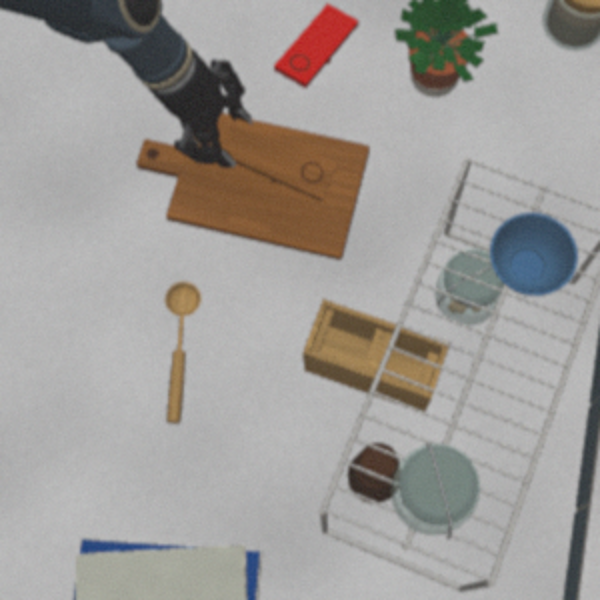

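The lid hovers over the board, thumb mark at (313,172), with its lean unchanged. I'll lower it gently.

```bash
python3 -m inch '[{"jaw":1,"dx":0.4,"dy":0,"dz":0.8,"wx":0,"wy":0,"wz":0},{"jaw":1,"dx":0.8,"dy":0,"dz":1.8,"wx":0,"wy":0,"wz":0},{"jaw":1,"dx":1.2,"dy":0,"dz":2.8,"wx":0,"wy":0,"wz":0},{"jaw":1,"dx":1.6,"dy":0,"dz":3.8,"wx":0,"wy":0,"wz":0},{"jaw":1,"dx":2,"dy":0,"dz":4.6,"wx":0,"wy":0,"wz":0},{"jaw":1,"dx":2.3,"dy":0,"dz":5.2,"wx":0,"wy":0,"wz":0},{"jaw":1,"dx":2.5,"dy":0.05,"dz":5.7,"wx":0,"wy":0,"wz":0},{"jaw":1,"dx":2.6,"dy":0.05,"dz":5.9,"wx":0,"wy":0,"wz":0}]' 80
python3 - <<'E'
from h import *
place((.48,.3),.447,.0)
E
```

```text
time: 14.05
ee_pos: [0.4277, 0.3064, 0.0347]
orientation: [-3.139, 0.446, 2.998]
contact_force: [0.2, 0.1, -0.6]
gripper_width: 0.662
rib,back z -0.014651441340277956 -0.01504963083359375
TCP [0.4265 0.3077 0.033 ]
t 14.05 now [0.4277 0.3064 0.0347] [-3.139  0.446  2.998] q [-1.2   0.48  0.33  2.27  0.9   0.31 -0.34] F [ 0.2  0.1 -0.6] w 0.662
d cm [0.2  0.11 0.09] w [-0.003 -0.001 -0.   ]
```

Not touching yet. I'll go down in small steps until there is contact force.

```bash
python3 -m inch '[{"jaw":1,"dx":0.03,"dy":0,"dz":0.06,"wx":0,"wy":0,"wz":0},{"jaw":1,"dx":0.06,"dy":0,"dz":0.12,"wx":0,"wy":0,"wz":0},{"jaw":1,"dx":0.09,"dy":0,"dz":0.18,"wx":0,"wy":0,"wz":0},{"jaw":1,"dx":0.11,"dy":0,"dz":0.24,"wx":0,"wy":0,"wz":0},{"jaw":1,"dx":0.13,"dy":0,"dz":0.28,"wx":0,"wy":0,"wz":0},{"jaw":1,"dx":0.13,"dy":0,"dz":0.28,"wx":0,"wy":0,"wz":0},{"jaw":1,"dx":0.13,"dy":0,"dz":0.28,"wx":0,"wy":0,"wz":0},{"jaw":1,"dx":0.13,"dy":0,"dz":0.28,"wx":0,"wy":0,"wz":0}]' 80
python3 - <<'E'
from h import *
s=state();print(s["contact_force"],s["moment"])
E
```

```text
time: 15.05
ee_pos: [0.428, 0.3067, 0.0324]
orientation: [-3.14, 0.447, 2.998]
contact_force: [-4.6, -0.5, 7.8]
gripper_width: 0.655
[-4.64945416 -0.45932899  7.8403256 ] [-0.30416603  0.10472657 -0.15783199]
```

The lid has touched down (7.8 N). I'll open slowly while holding the pose.

```bash
python3 -m inch '[{"jaw":0,"dx":0,"dy":0,"dz":-0.05,"wx":0,"wy":0,"wz":0},{"jaw":-0.25,"dx":0,"dy":0,"dz":-0.05,"wx":0,"wy":0,"wz":0},{"jaw":-0.35,"dx":0,"dy":0,"dz":-0.05,"wx":0,"wy":0,"wz":0},{"jaw":-0.45,"dx":0,"dy":0,"dz":-0.05,"wx":0,"wy":0,"wz":0},{"jaw":-0.6,"dx":0,"dy":0,"dz":-0.05,"wx":0,"wy":0,"wz":0},{"jaw":-0.8,"dx":0,"dy":0,"dz":-0.05,"wx":0,"wy":0,"wz":0},{"jaw":-1,"dx":0,"dy":0,"dz":-0.05,"wx":0,"wy":0,"wz":0},{"jaw":-1,"dx":0,"dy":0,"dz":-0.05,"wx":0,"wy":0,"wz":0}]' 20
python3 - <<'E'
from h import *
s=state();print(s["contact_force"],s["gripper_width"])
p,d=camera("scene");cv2.imwrite("pics/scene10.png",cv2.resize(p[120:270,200:400,::-1],None,fx=4,fy=4))
E
```

```text
time: 16.05
ee_pos: [0.4278, 0.3067, 0.0328]
orientation: [-3.14, 0.447, 2.998]
contact_force: [0.1, -0.6, 0.2]
gripper_width: 1.001
[ 0.1352208  -0.56839782  0.17957515] 1.0005683319321343
```

View pics/scene10.png

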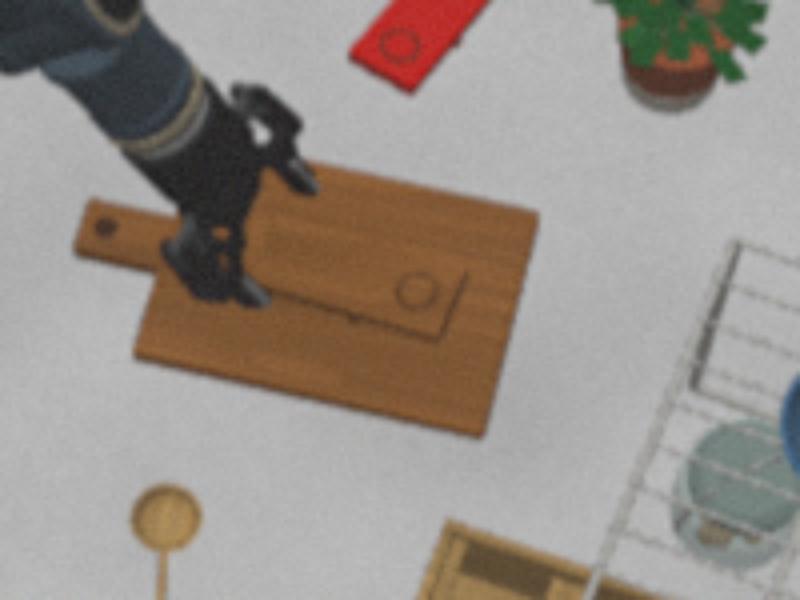

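The lid is released and lies between the open fingers. I'll back off along the tool axis.

```bash
python3 -m inch '[{"jaw":-1,"dx":0,"dy":0,"dz":-0.6,"wx":0,"wy":0,"wz":0},{"jaw":-1,"dx":0,"dy":0,"dz":-1.5,"wx":0,"wy":0,"wz":0},{"jaw":-1,"dx":0,"dy":0,"dz":-2.8,"wx":0,"wy":0,"wz":0},{"jaw":-1,"dx":0,"dy":0,"dz":-4.5,"wx":0,"wy":0,"wz":0},{"jaw":-1,"dx":0,"dy":0,"dz":-6.5,"wx":0,"wy":0,"wz":0},{"jaw":-1,"dx":0,"dy":0,"dz":-9,"wx":0,"wy":0,"wz":0},{"jaw":-1,"dx":-1,"dy":0,"dz":-11.5,"wx":0,"wy":0.1,"wz":0},{"jaw":-1,"dx":-2,"dy":0,"dz":-14,"wx":0,"wy":0.2,"wz":0}]' 20
python3 - <<'E'
from h import *
s=state();print(s["contact_force"],s["ee_pos"])
for n in("scene","top"):
    p,d=camera(n);cv2.imwrite(f"pics/{n}11.png",cv2.resize(p[100:400,150:450,::-1],None,fx=2,fy=2))
    P=cloud(n,d).reshape(-1,3)
    m=(P[:,2]>.027)&(P[:,2]<.07)&(abs(P[:,0]-.47)<.13)&(abs(P[:,1]-.3)<.1)
    Q=P[m];r=cv2.minAreaRect((Q[:,:2]*1000).astype(np.float32));A=np.c_[Q[:,:2],np.ones(len(Q))];f=np.linalg.lstsq(A,Q[:,2],rcond=None)[0]
    print(n,len(Q),r,"tilt deg",np.degrees(np.arctan(np.hypot(f[0],f[1]))),f.round(3),Q[:,2].min(),Q[:,2].max())
E
```

```text
time: 17.1
ee_pos: [0.3841, 0.3136, 0.1695]
orientation: [-3.141, 0.243, 3.001]
contact_force: [1.4, 0.4, -0.5]
gripper_width: 0.999
[ 1.41901482  0.38453366 -0.52321282] [0.38409601 0.31364115 0.1694751 ]
scene 1015 ((460.5081787109375, 304.7657470703125), (128.43722534179688, 224.51400756835938), 82.63407135009766) tilt deg 9.446063013327496 [ 0.166 -0.015 -0.03 ] 0.02700582955953812 0.06391348151625631
top 1207 ((469.1818542480469, 301.9278564453125), (224.05673217773438, 164.0502166748047), 2.3604483604431152) tilt deg 9.21465109713636 [ 0.157 -0.041 -0.02 ] 0.027015315019756958 0.06217897228371272
```

View pics/scene11.png

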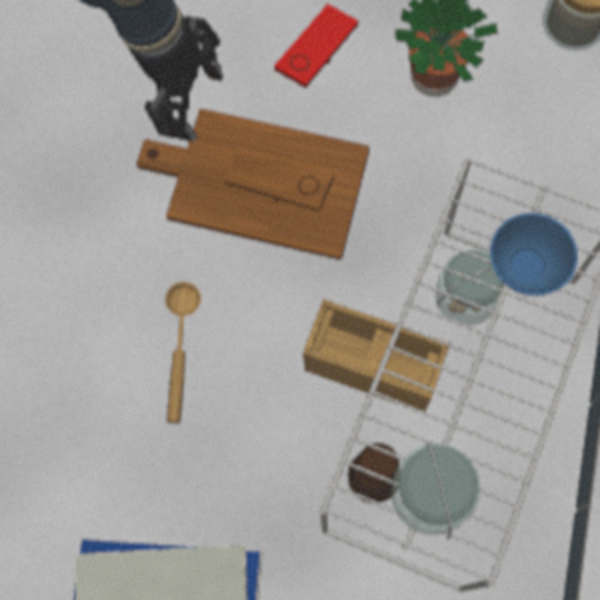

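View pics/top11.png

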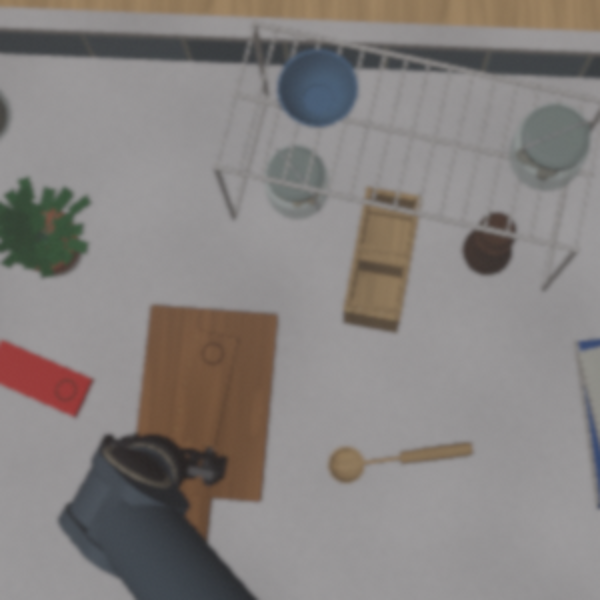

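The lid lies on the board, thumb mark up at (308,185), leaning about 10–12° on its rib and front end. Its middle is near (0.48, 0.30), well inside the edges, and the gripper is clear. One short hold and recheck, then I'll hand in.

```bash
python3 -m inch '[{"jaw":-1,"dx":0,"dy":0,"dz":-1,"wx":0,"wy":0,"wz":0},{"jaw":-1,"dx":0,"dy":0,"dz":-2,"wx":0,"wy":0,"wz":0},{"jaw":-1,"dx":0,"dy":0,"dz":-3,"wx":0,"wy":0,"wz":0},{"jaw":-1,"dx":0,"dy":0,"dz":-3,"wx":0,"wy":0,"wz":0},{"jaw":-1,"dx":0,"dy":0,"dz":-3,"wx":0,"wy":0,"wz":0},{"jaw":-1,"dx":0,"dy":0,"dz":-3,"wx":0,"wy":0,"wz":0},{"jaw":-1,"dx":0,"dy":0,"dz":-3,"wx":0,"wy":0,"wz":0},{"jaw":-1,"dx":0,"dy":0,"dz":-3,"wx":0,"wy":0,"wz":0}]'
python3 - <<'E'
from h import *
p,d=camera("scene");q=cv2.imread("pics/scene11.png")
n=cv2.resize(p[100:400,150:450,::-1],None,fx=2,fy=2)
print("lid area diff",np.abs(n[140:230,220:350].astype(int)-q[140:230,220:350]).mean(),"bg",np.abs(n[300:400,50:150].astype(int)-q[300:400,50:150]).mean())
print(ray_z("scene",150+308/2,100+185/2,.055))
print(close_job())
E
```

```text
time: 18.2
ee_pos: [0.3816, 0.3152, 0.2015]
orientation: [3.134, 0.25, 2.992]
contact_force: [0.0, -0.4, -0.2]
gripper_width: 1.003
lid area diff 1.9387464387464388 bg 1.788
[0.52185526 0.28896978 0.055     ]
the job is handed in; nothing more can be done
None
```

The lid is off the tea box and lying right way up on the serving board, and the job was handed in at about 18 s of the 64 s allowed. No verdict is reported.

**What I did:** I pressed the back end down under the shelf until the lid met its stop. Depth then showed a 28° tip, with the front about 34 mm above the rim, and it stayed tipped when I backed off. I gripped the raised end, lifted it straight out, drew it clear of the shelf and lowered it onto the board until it touched (7.8 N). Then I opened the fingers and backed away.

**Last checks:**
- **Position:** the thumb mark is at (0.522, 0.289), which puts the lid's middle near (0.48, 0.295). That is roughly 20 mm from the board's centre, well inside the edges.
- **Angle:** the lid leans on its rib and front end. The depth fit gave 9.3°; it covered the whole board area and some of the gripper, so its outline measure was not usable. The expected lean is about 12°.
- **At rest:** between the last two pictures the lid area changed no more than image noise, and the tool reads no contact force.
- **Bystanders:** none looks moved in the pictures. I judged this by eye and did not measure it.

Two small things went differently. The first move command was refused because its rows left out some fields, so it cost no time. On release the lid rocked from its back end to its front end while staying between the open fingers.

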